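# Locate a wing rib in its drilling jig

### The job

On the plywood drilling jig, slide the aluminium rib home against the steel dowels and the blue end stop (not the yellow one), so that one long side rests along the two dowels nearest the blue stop and one short end is up against that stop, square to the jig. Keep the rib flat on the board throughout and let go of it when it is located.

Things in the scene. Friction and masses are not known exactly. Their poses are not given: they have to be found in the camera images.
- rib: The workpiece: a bare aluminium wing rib, a shallow rectangular pan 90 (its x) by 170 mm (its y): 4 mm web with two 50 mm round lightening holes, 3 mm flange up all round to 22 mm, corners rounded 10 mm. About 0.2 kg. Loose, web down on the jig board, skewed up to 0.25 rad to it, clear of dowels and stops. Symmetrical: either way round will do. Origin: centre of its underside, z up.
- jig: Plywood board fixed to the bench, 260 (its x) by 440 (its y) by 18 mm. Origin: centre of its underside; x away from the robot (skewed up to 0.25 rad), y left, z up. Four steel dowels, 12 mm diameter, 25 mm tall above the board, stand at x = +75, y = -140, -40, +40, +140 mm. The rib lies on their robot side; a located rib's centre is at x = +24 mm. A stop stands at each y end.
- stop_blue: Blue end stop, a block 70 (its x) by 30 (its y) by 28 mm high, fixed on the jig board. Origin: centre of its underside; axes parallel to the jig's. It is at jig x = +24 mm, y = +190 or -190 mm (changes from run to run), inner face 175 mm from the jig's middle. A located rib has its centre 100 mm from this origin, towards the jig's middle.
- stop_yellow: Yellow end stop, the same block, fixed at the opposite end of the jig board from the blue one. Not to be used this time. Origin: centre of its underside.

How it is judged:
By the outcome, as a careful person would: the job done as asked, in the order asked, and still so for the second after the job is handed in, with the robot touching nothing.
It also fails if it takes over 54 s, if anything falls off the work surface, if the arm or the gripper's body presses on something with over 40 N, if the wrist force passes 120 N, or if a joint passes its speed limit or range.

### The arm

A 6-joint arm with a two-finger parallel gripper is mounted at the origin on the work surface. World frame = base frame: x ahead of the robot, y to its left, z up, the work surface at z = 0. Lengths are in m, angles in rad, forces in N, time in s.
With the tool pointing down it reaches from about 0.35 to 0.775 m from the base axis. Payload 7.3 kg.
Tool frame: the origin (TCP) lies between the finger pads; the fingertips stand 25 mm ahead of it and the grasp point (between the pads) lies 6 mm ahead of it; y points along the fingers, z is the direction in which the jaws open and shut, and the axes are right-handed (so a half turn about y gives the same grasp; the last joint's range is limited). The gripper opens to 92 mm and grips with 3 to 60 N. Pads are 19 mm wide; open, the fingers measure 130 mm over their backs; the gripper's body (75 mm by 190 mm) begins 47 mm behind the grasp point.
Start: joints at [-1.296, 0.342, 1.524, -0, 1.275, -0.146], TCP at [0.214, -0.479, 0.252] pointing down, gripper open.
Joint ranges: [-2.53, 2.53], [-0.77, 2.02], [0.04, 2.7], [-1, 4.14], [0.28, 2.66], [-3.11, 3.11]. Speed limits (rad/s): [2.57, 2.57, 3.14, 3.14, 3.14, 3.14].

### API

Orientations are given as [roll, pitch, yaw] about the fixed x, y, z axes, in that order (R = Rz(yaw) Ry(pitch) Rx(roll)).
In Python, from cell import sensors, read_camera, hand_in gives the robot as it stands. The module is installed in compiled form; this text tells all that it offers.
- The arm moves only by the tool send_rows, never from a script. Its argument "motion" is a list that holds one entry, the list of rows, each a list of 4 numbers: the shift along the tool's x, y, z in m, then the turn about the tool's y in degrees. In form: [[[tx, ty, tz, twist], ...]]. A call has 1 to 8 rows; each row is the pose to reach, as a shift and turn from the pose measured when the call began, along the tool's axes at that moment; what a row does not reach only later rows make up. A row lasts 1/10 s, in which the tool goes at most 50 mm and 8.59 degrees, less where a joint would pass 70% of its speed; a pose out of reach is approached as far as the arm can. A call with a gripper value outside its range is refused whole. "gripper" is the opening, from 0 (shut) to 1 (fully open), set as the call begins (left out, the last holds). The fingers move at their own pace and stop on an object; "grip_force" is the grip in N (left out, the last holds). Time passes only in rows, so rows that repeat a pose let the fingers close. It gives the time, the measured TCP pose, the force and the opening at its end, in the units of the state.
- sensors.observe(): the state, without advancing time (a new reading comes with each control period).
- read_camera(name): name is "scene" or "side" or "wrist"; returns a dict with "frame" (384x512x3 uint8, red, green, blue), "fx", "fy", "cx", "cy" (pixels), "extrinsics" (4x4, takes a point from world to camera coordinates). Camera axes: x right, y up, looking along -z (the intrinsics and any distortion apply to the point x, -y, -z); pixel columns grow to the right and rows downward; lengths in m; the calibration is good to about 2 mm. The wrist camera is an equidistant fisheye: a pixel r from the principal point sees the ray r / f radians off the axis. A picture is of the moment at which its call begins. There is no depth.
- hand_in(): hands the job in, once; it reports no verdict.
The state is a dict: "time": time; "qpos": joint angles; "qvel": joint speeds; "joint_efforts": joint torques, N m; "tool_pos": TCP position; "tool_rot": TCP orientation; "contact_force": force on the tool from outside, world axes, zero at the start; "torque": the same for the moment, N m; "opening": finger opening in m.
Only numpy, scipy, OpenCV 4.12 (cv2) and the standard library are available. Lean on these libraries where they do the work, as an engineer would, in place of code of your own. Each camera call takes 0.05 s, during which the arm holds its last target.

## Working session

There is one attempt and no reset: what is moved stays moved. The work goes in short steps, Python scripts to look and compute and a tool call to move; the robot and the scene stay as the last step left them, time stands still between calls to the robot, and variables do not carry over. Pictures are saved under pics/ and viewed, and the job is handed in when it is done.

Besides the shell and the picture viewer there is one more tool, called after "Emit:" as a command line: name --argument value ..., lists and objects as JSON in quotes. send_rows: Moves the arm, as the interface text tells. Its arguments: {"type":"object","properties":{"motion":{"type":"array"},"gripper":{"type":"number"},"grip_force":{"type":"number"}},"required":["motion"]}

```bash
mkdir -p pics; python3 - <<'E'
from cell import sensors, read_camera
import cv2,numpy as np
s=sensors.observe();print({k:np.round(v,3).tolist() for k,v in s.items()})
for n in("scene","side"):
    c=read_camera(n);cv2.imwrite(f"pics/{n}0.png",c["frame"][:,:,::-1])
    print(n,c["fx"],c["fy"],c["cx"],c["cy"]);print(np.round(c["extrinsics"],4).tolist(), [k for k in c])
E
```

```text
{'time': 0.0, 'qpos': [-1.296, 0.343, 1.525, -0.0, 1.275, -0.146], 'qvel': [-0.0, 0.001, -0.0, -0.002, -0.003, -0.002], 'joint_efforts': [-0.001, -43.124, -24.421, 0.072, 0.056, -0.0], 'tool_pos': [0.214, -0.479, 0.251], 'tool_rot': [-1.572, 0.0, -2.721], 'contact_force': [0.161, 0.042, -0.256], 'torque': [-0.012, -0.018, -0.017], 'opening': 0.092}
scene 451.13480380926836 451.13480380926836 260.71758532779415 185.10252074492902
[[0.182, 0.9833, 0.0024, -0.1509], [-0.6061, 0.1102, 0.7877, 0.3381], [0.7743, -0.1448, 0.616, -1.3577], [0.0, 0.0, 0.0, 1.0]] ['frame', 'fx', 'fy', 'cx', 'cy', 'extrinsics']
side 470.3741381766078 470.3741381766078 256.2991650674225 188.93527640493073
[[0.9696, -0.2444, -0.0147, -0.5702], [0.1439, 0.5201, 0.8419, -0.1475], [-0.1981, -0.8184, 0.5395, -0.8549], [0.0, 0.0, 0.0, 1.0]] ['frame', 'fx', 'fy', 'cx', 'cy', 'extrinsics']
```

View pics/scene0.png

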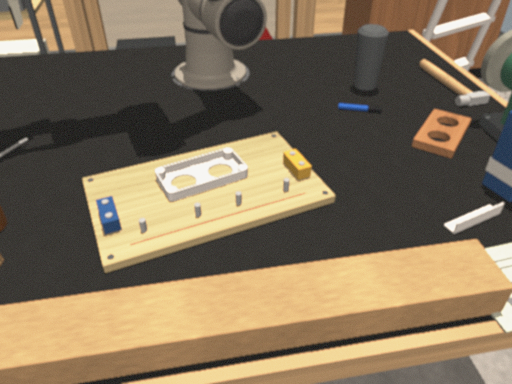

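View pics/side0.png

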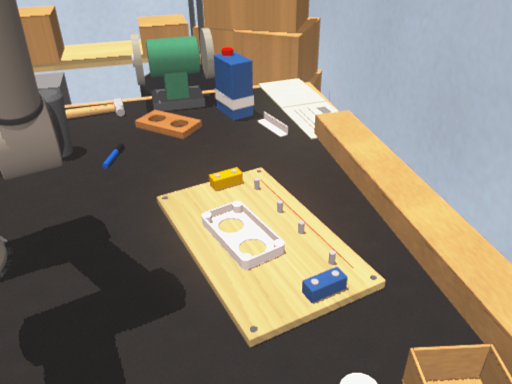

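The scene view shows the blue stop at (108,215), at the -y end, and the yellow stop at (297,163). The rib is at (202,174), and the dowels are at about (143,226), (198,211), (239,200) and (287,186). The side view agrees. Next I'll measure these.

```bash
cat > h.py <<'E'
from cell import sensors, read_camera
import cv2,numpy as np
def ray(c,uv,z):
    uv=np.asarray(uv,float).reshape(-1,2);E=c["extrinsics"];R=E[:3,:3];o=-R.T@E[:3,3]
    d=np.c_[(uv[:,0]-c["cx"])/c["fx"],-(uv[:,1]-c["cy"])/c["fy"],-np.ones(len(uv))]@R
    return (o+d*((z-o[2])/d[:,2])[:,None])[:,:2]
def proj(c,P):
    P=np.asarray(P,float).reshape(-1,3);E=c["extrinsics"];p=P@E[:3,:3].T+E[:3,3]
    return np.c_[c["cx"]+c["fx"]*p[:,0]/-p[:,2],c["cy"]-c["fy"]*p[:,1]/-p[:,2]]
def big(m):
    cs,_=cv2.findContours(m.astype(np.uint8),cv2.RETR_EXTERNAL,cv2.CHAIN_APPROX_NONE)
    return max(cs,key=cv2.contourArea)[:,0,:]
E
python3 - <<'E'
from h import *
for n in("scene","side"):
    c=read_camera(n);f=c["frame"];hsv=cv2.cvtColor(f,cv2.COLOR_RGB2HSV)
    x,y=(80,120) if n=="scene" else (150,160)
    crop=f[y:y+160,x:x+260] if n=="scene" else f[y:y+180,x:x+240]
    cv2.imwrite(f"pics/{n}_z.png",cv2.resize(crop[:,:,::-1],None,fx=3,fy=3,interpolation=cv2.INTER_CUBIC))
    for p in ([(100,190),(202,160),(165,190),(143,226),(108,215),(300,163)] if n=="scene" else [(190,200),(240,210),(215,225),(301,228),(325,288),(225,180)]): print(n,p,hsv[p[1],p[0]])
E
```

```text
scene (100, 190) [ 23  92 234]
scene (202, 160) [ 15  29 173]
scene (165, 190) [ 18  31 183]
scene (143, 226) [ 14  21 132]
scene (108, 215) [ 19  16 227]
scene (300, 163) [ 17  24 216]
side (190, 200) [ 23 103 239]
side (240, 210) [  9  35 192]
side (215, 225) [ 15   2 247]
side (301, 228) [  8  25 162]
side (325, 288) [110 132 116]
side (225, 180) [ 21 241 186]
```

View pics/scene_z.png

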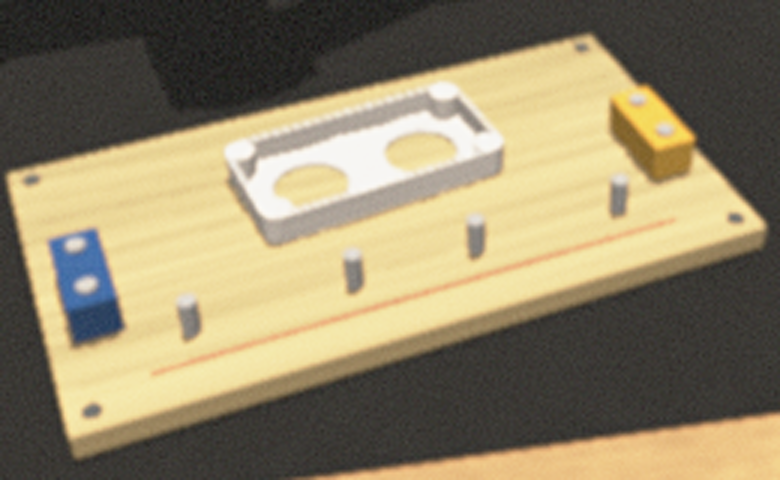

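View pics/side_z.png

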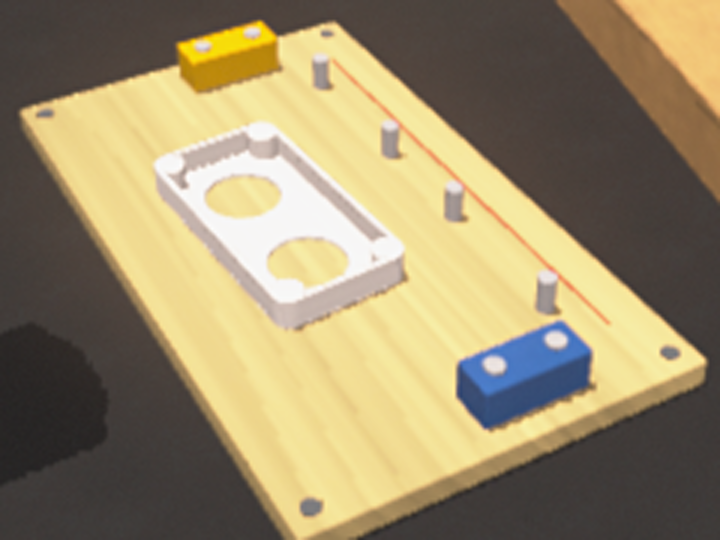

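```bash
cat > meas.py <<'E'
from h import *
def holes(c,full=False):
    f=c["frame"];hsv=cv2.cvtColor(f,cv2.COLOR_RGB2HSV)
    rib=((hsv[:,:,1]<58)&(hsv[:,:,2]>110)).astype(np.uint8)
    cs,h=cv2.findContours(rib,cv2.RETR_CCOMP,cv2.CHAIN_APPROX_NONE)
    best=None
    for i,k in enumerate(cs):
        ch=[j for j in range(len(cs)) if h[0][j][3]==i and cv2.contourArea(cs[j])>60]
        if len(ch)==2 and 500<cv2.contourArea(k)<8000: best=(k,ch)
    k,ch=best
    out=[]
    for j in ch:
        (u,v),ax,a=cv2.fitEllipse(cs[j]);out.append((u,v))
    return k[:,0,:],np.array(out)
if __name__=="__main__":
    for n in("scene","side"):
        c=read_camera(n)
        z=np.array([(188,301),(353,256),(476,221),(619,181)] if n=="scene" else [(547,277),(454,187),(389,127),(321,60)],float)
        z=(z+.5)/3-.5+((80,120) if n=="scene" else (150,160))
        d=ray(c,z,.043);print(n,"dowels",np.round(d,4).tolist(),"gaps",np.round(np.linalg.norm(np.diff(d,axis=0),axis=1),4))
        v=d[3]-d[0];phi=np.arctan2(v[1],v[0])-np.pi/2
        R=np.array([[np.cos(phi),-np.sin(phi)],[np.sin(phi),np.cos(phi)]])
        o=d.mean(0)-R@[.075,0];print(" jig",o.round(4),"phi",round(phi,4),"target",(o+R@[.024,-.09]).round(4))
        k,hc=holes(c);w=ray(c,hc,.020);w=w[np.argsort(w[:,1])];dv=w[1]-w[0]
        print(" rib ctr",w.mean(0).round(4),"yaw",round(np.arctan2(dv[1],dv[0])-np.pi/2,4),"hole dist",np.linalg.norm(dv).round(4),"in jig",(R.T@(w.mean(0)-o)).round(4))
        r=cv2.minAreaRect(ray(c,k,.04).astype(np.float32));print(" silh z.04",np.round(r[0],4),np.round(r[1],4),r[2])
        hsv=cv2.cvtColor(c["frame"],cv2.COLOR_RGB2HSV)
        b=big((hsv[:,:,0]>100)&(hsv[:,:,0]<125)&(hsv[:,:,1]>120)&(np.arange(384)[:,None]>160)&(np.arange(512)[None]<400))
        r=cv2.minAreaRect(ray(c,b,.046).astype(np.float32));print(" blue z.046",np.round(r[0],4),np.round(r[1],4),"in jig",(R.T@(np.array(r[0])-o)).round(4))
        m=(hsv[:,:,1]>60)&(hsv[:,:,2]>150)&(hsv[:,:,0]>15)&(hsv[:,:,0]<30)
        if n=="scene": m&=np.arange(384)[:,None]<265-0.12*np.arange(512)[None]
        b=big(m)
        r=cv2.minAreaRect(ray(c,b,.018).astype(np.float32));print(" board z.018",np.round(r[0],4),np.round(r[1],4),np.round(np.deg2rad(r[2]),4))
E
python3 meas.py
```

```text
scene dowels [[0.6803, -0.1802], [0.6574, -0.084], [0.6377, -0.0068], [0.6138, 0.0893]] gaps [0.0989 0.0797 0.0991]
 jig [ 0.5745 -0.0634] phi 0.242 target [ 0.6194 -0.145 ]
 rib ctr [ 0.5386 -0.0686] yaw 0.3106 hole dist 0.0793 in jig [-0.0361  0.0035]
 silh z.04 [ 0.5526 -0.0669] [0.1164 0.1767] 18.21604347229004
 blue z.046 [ 0.6572 -0.2389] [0.0906 0.0252] in jig [ 0.0383 -0.1902]
 board z.018 [ 0.5778 -0.0592] [0.2746 0.4476] 0.2451
side dowels [[0.6778, -0.1838], [0.654, -0.0873], [0.6336, -0.012], [0.6107, 0.0836]] gaps [0.0994 0.078  0.0983]
 jig [ 0.5713 -0.0681] phi 0.2459 target [ 0.6165 -0.1496]
 rib ctr [ 0.5409 -0.0693] yaw 0.3261 hole dist 0.0795 in jig [-0.0297  0.0063]
 silh z.04 [ 0.539  -0.0806] [0.1016 0.1903] 18.188753128051758
 blue z.046 [ 0.6358 -0.2561] [0.0784 0.0454] in jig [ 0.0168 -0.198 ]
 board z.018 [ 0.5675 -0.0569] [0.2633 0.479 ] 0.2437
```

```bash
cat > go.py <<'E'
from h import *
import sys
from scipy.spatial.transform import Rotation as Ro
O=np.array([.573,-.066]);PHI=.244
RJ=np.array([[np.cos(PHI),-np.sin(PHI)],[np.sin(PHI),np.cos(PHI)]])
def rel(xyz,yaw=PHI-np.pi):
    s=sensors.observe();R=Ro.from_euler('xyz',s["tool_rot"]).as_matrix()
    d=R.T@(np.array(xyz)-s["tool_pos"]);tw=np.rad2deg(-(yaw-s["tool_rot"][2])%(2*np.pi))
    if tw>180: tw-=360
    p=RJ.T@(s["tool_pos"][:2]-O)
    print("t",round(s["time"],2),"shift",d.round(4),"twist",tw.round(2),"tcp jig",p.round(4),"F",np.round(s["contact_force"],2))
if __name__=="__main__":
    a=[float(v) for v in sys.argv[1:4]]   # jig x,y, world z of TCP
    rel(np.r_[O+RJ@a[:2],a[2]])
E
python3 go.py -.033 .005 .12
```

```text
t 0.3 shift [-0.4644  0.1316 -0.2413] twist 10.13 tcp jig [-0.4477 -0.3143] F [ 0.54 -0.68 -0.71]
```

Emit:
send_rows --motion '[[[-0.04, 0.0, -0.02, 5], [-0.08, 0.0, -0.04, 10.1], [-0.12, 0.02, -0.06, 10.1], [-0.16, 0.04, -0.08, 10.1], [-0.2, 0.05, -0.1, 10.1], [-0.24, 0.06, -0.12, 10.1], [-0.28, 0.07, -0.145, 10.1], [-0.32, 0.08, -0.166, 10.1]]]' --gripper 1

```text
time: 1.1
tool_pos: [0.4394, -0.195, 0.1713]
tool_rot: [-1.571, 0.0, -2.897]
contact_force: [0.3, -0.5, 0.2]
opening: 0.0917
```

```bash
python3 go.py -.033 .005 .12
```

```text
t 1.1 shift [-0.1278  0.0513 -0.0978] twist 0.03 tcp jig [-0.1608 -0.0929] F [ 0.33 -0.54  0.17]
```

Emit:
send_rows --motion '[[[-0.032, 0.01, -0.024, 0], [-0.064, 0.02, -0.049, 0], [-0.096, 0.035, -0.073, 0], [-0.128, 0.051, -0.098, 0], [-0.128, 0.051, -0.098, 0], [-0.128, 0.051, -0.098, 0]]]'

```text
time: 1.7
tool_pos: [0.5398, -0.0682, 0.1198]
tool_rot: [-1.572, -0.001, -2.895]
contact_force: [0.9, -0.4, -0.7]
opening: 0.0921
```

```bash
python3 go.py -.033 .005 .053; python3 - <<'E'
from h import *
c=read_camera("wrist");cv2.imwrite("pics/w1.png",c["frame"][:,:,::-1]);c=read_camera("side");cv2.imwrite("pics/s1.png",c["frame"][:,:,::-1])
E
```

```text
t 1.7 shift [0.0002 0.0668 0.001 ] twist 0.16 tcp jig [-0.0327  0.0059] F [ 0.91 -0.4  -0.68]
```

View pics/w1.png

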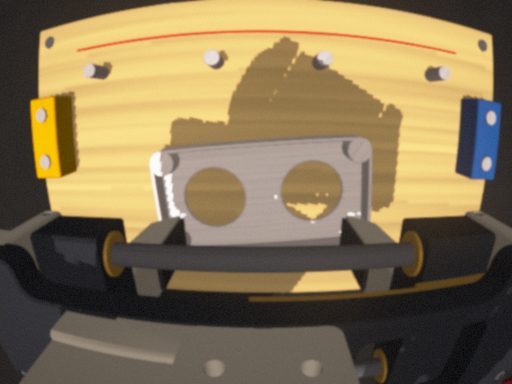

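View pics/s1.png

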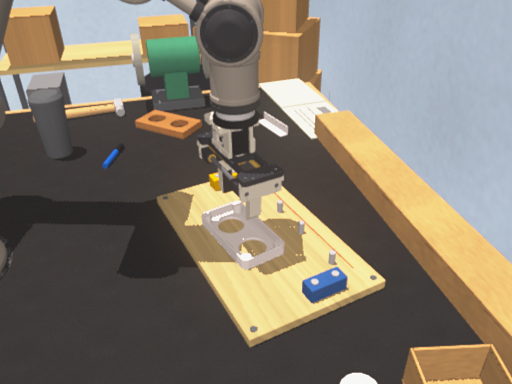

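The wrist view shows the rib's holes at (215,197) and (311,190), blue at right (480,140), and the fingers at columns ~165 and ~365. I'll cross-check the rib's centre in this third view.

```bash
cat >> h.py <<'E'
def fray(c,uv,z):
    uv=np.asarray(uv,float).reshape(-1,2);E=c["extrinsics"];R=E[:3,:3];o=-R.T@E[:3,3]
    a=(uv-[c["cx"],c["cy"]])/[c["fx"],c["fy"]];r=np.linalg.norm(a,axis=1)[:,None]
    q=a/r*np.sin(r);d=np.c_[q[:,0],-q[:,1],-np.cos(r[:,0])]@R
    return (o+d*((z-o[2])/d[:,2])[:,None])[:,:2]
E
python3 - <<'E'
from h import *
from go import O,RJ
c=read_camera("wrist")
for uv,z in(([(215,197),(311,190)],.020),([(211,57),(324,59),(438,73),(97,70)],.043)):
    w=fray(c,uv,z);print(w.round(4).tolist(),((w-O)@RJ).round(4).tolist(),((w.mean(0)-O)@RJ).round(4))
E
```

```text
[[0.53, -0.0311], [0.555, -0.1064]] [[-0.0333, 0.0443], [-0.0272, -0.0349]] [-0.0302  0.0047]
[[0.6369, -0.0077], [0.6551, -0.0851], [0.6773, -0.177], [0.6139, 0.0815]] [[0.0761, 0.0412], [0.075, -0.0384], [0.0744, -0.1329], [0.0753, 0.1332]] [0.0752 0.0008]
```

All three views agree within about 3 mm, so I'll descend into the pan with the fingertips at about z = 28 mm.

Emit:
send_rows --motion '[[[0, 0.03, 0.001, 0], [0, 0.05, 0.001, 0], [0, 0.06, 0.001, 0], [0, 0.067, 0.001, 0], [0, 0.067, 0.001, 0], [0, 0.067, 0.001, 0]]]'

```text
time: 2.45
tool_pos: [0.5403, -0.0712, 0.0546]
tool_rot: [-1.57, 0.002, -2.899]
contact_force: [0.5, 0.5, -0.8]
opening: 0.0921
```

```bash
python3 go.py .0 .005 .053; python3 - <<'E'
from h import *
c=read_camera("wrist");cv2.imwrite("pics/w2.png",c["frame"][:,:,::-1]);c=read_camera("side");cv2.imwrite("pics/s2.png",cv2.resize(c["frame"][130:330,150:400,::-1],None,fx=3,fy=3))
E
```

```text
t 2.45 shift [-0.033   0.0017 -0.0022] twist -0.06 tcp jig [-0.033   0.0028] F [ 0.54  0.48 -0.8 ]
```

View pics/w2.png

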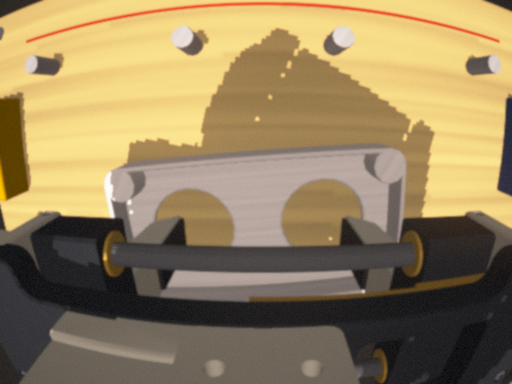

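View pics/s2.png

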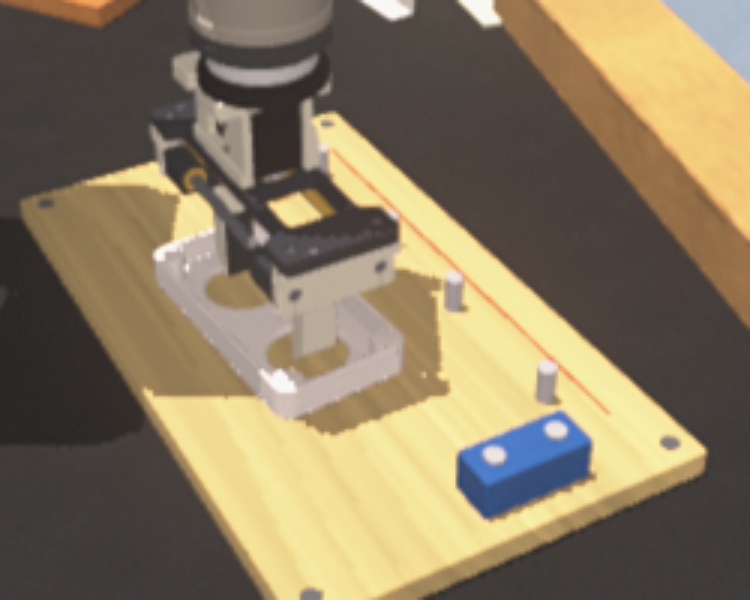

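Both fingers are inside the pan, with one visible in the side view at about (315,330). I'll now push towards the dowels and stop short of them, which squares the rib to the gripper.

Emit:
send_rows --motion '[[[-0.01, 0.001, -0.002, 0], [-0.02, 0.001, -0.002, 0], [-0.026, 0.001, -0.002, 0], [-0.031, 0.001, -0.002, 0], [-0.036, 0.001, -0.002, 0], [-0.041, 0.001, -0.002, 0], [-0.047, 0.001, -0.002, 0], [-0.053, 0.001, -0.002, 0]]]'

```text
time: 3.35
tool_pos: [0.5918, -0.0562, 0.0537]
tool_rot: [-1.57, 0.002, -2.899]
contact_force: [-0.7, -0.6, -1.2]
opening: 0.0917
```

```bash
python3 go.py .048 .005 .053
```

```text
t 3.35 shift [-0.0274  0.0008 -0.0001] twist -0.06 tcp jig [0.0206 0.0049] F [-0.66 -0.63 -1.18]
```

Emit:
send_rows --motion '[[[-0.006, 0, 0, 0], [-0.011, 0, 0, 0], [-0.016, 0, 0, 0], [-0.021, 0, 0, 0], [-0.025, 0, 0, 0], [-0.027, 0, 0, 0], [-0.027, 0, 0, 0]]]'

```text
time: 4.05
tool_pos: [0.6184, -0.0497, 0.0538]
tool_rot: [-1.57, 0.002, -2.899]
contact_force: [0.2, -0.7, -0.6]
opening: 0.0917
```

```bash
python3 go.py .024 -.0 .054;python3 - <<'E'
from h import *
c=read_camera("wrist");cv2.imwrite("pics/w3.png",c["frame"][:,:,::-1]);
E
```

```text
t 4.05 shift [ 0.024  -0.0002  0.0049] twist -0.05 tcp jig [0.048  0.0049] F [ 0.24 -0.66 -0.58]
```

View pics/w3.png

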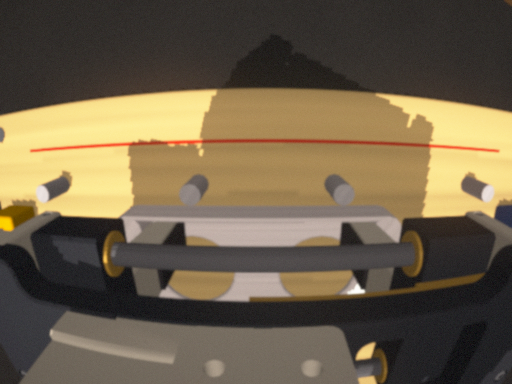

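The wrist view shows the rib squared to the jig with its upper flange at row ~212, just below the dowels. I'll move the fingers back to the rib's centreline, then push it endwise towards blue.

Emit:
send_rows --motion '[[[0.016, 0, 0, 0], [0.032, 0, 0, 0], [0.032, 0, 0.008, 0], [0.032, 0, 0.013, 0], [0.032, 0, 0.019, 0], [0.032, 0, 0.025, 0], [0.032, 0, 0.031, 0], [0.032, 0, 0.037, 0]]]'

```text
time: 4.9
tool_pos: [0.5965, -0.0935, 0.054]
tool_rot: [-1.57, 0.003, -2.898]
contact_force: [0.1, 3.5, 2.3]
opening: 0.0914
```

```bash
python3 go.py .016 -.095 .053;python3 - <<'E'
from h import *
c=read_camera("wrist");cv2.imwrite("pics/w4.png",c["frame"][:,:,::-1]);
E
```

```text
t 4.9 shift [0.0001 0.001  0.0626] twist -0.05 tcp jig [ 0.0162 -0.0324] F [0.12 3.51 2.25]
```

View pics/w4.png

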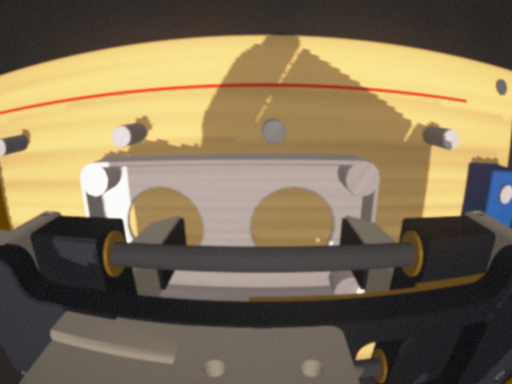

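The rib is following the finger and is still square. I'll continue.

Emit:
send_rows --motion '[[[0, 0, 0.006, 0], [0, 0, 0.012, 0], [0, 0, 0.018, 0], [0, 0, 0.024, 0], [0, 0, 0.03, 0], [0, 0, 0.036, 0], [0, 0, 0.042, 0], [0, 0, 0.046, 0]]]'

```text
time: 5.75
tool_pos: [0.608, -0.1398, 0.054]
tool_rot: [-1.569, 0.003, -2.899]
contact_force: [-0.0, 1.9, 2.1]
opening: 0.0918
```

```bash
python3 go.py .016 -.1 .053;python3 - <<'E'
from h import *
c=read_camera("wrist");cv2.imwrite("pics/w5.png",c["frame"][:,:,::-1]);c=read_camera("side");cv2.imwrite("pics/s5.png",cv2.resize(c["frame"][130:330,150:400,::-1],None,fx=3,fy=3))
E
```

```text
t 5.75 shift [0.0001 0.0011 0.0199] twist -0.09 tcp jig [ 0.0161 -0.0801] F [-0.03  1.94  2.07]
```

View pics/w5.png

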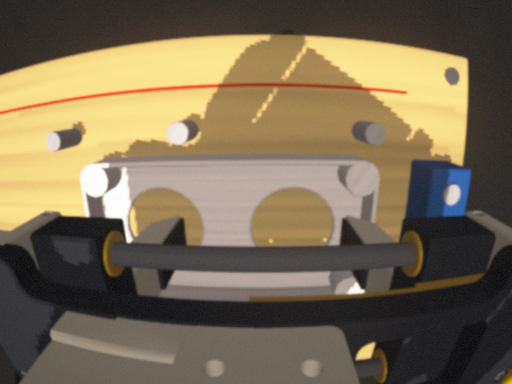

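View pics/s5.png

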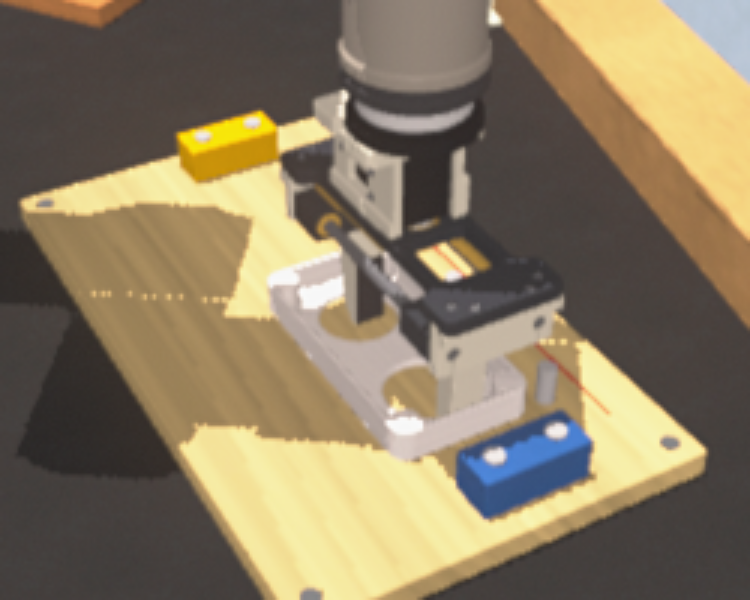

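Emit:
send_rows --motion '[[[0, 0.001, 0.005, 0], [0, 0.001, 0.009, 0], [0, 0.001, 0.012, 0], [0, 0.001, 0.015, 0], [0, 0.001, 0.015, 0]]]'

```text
time: 6.35
tool_pos: [0.6119, -0.1546, 0.0534]
tool_rot: [-1.569, 0.004, -2.899]
contact_force: [-1.2, 4.8, 5.9]
opening: 0.0917
```

```bash
python3 go.py .016 -.1 .053;python3 - <<'E'
from h import *
c=read_camera("wrist");cv2.imwrite("pics/w6.png",c["frame"][:,:,::-1]);c=read_camera("scene");cv2.imwrite("pics/c6.png",cv2.resize(c["frame"][120:280,80:340,::-1],None,fx=3,fy=3))
E
```

```text
t 6.35 shift [0.0003 0.0004 0.0046] twist -0.11 tcp jig [ 0.0163 -0.0954] F [-1.21  4.77  5.89]
```

View pics/w6.png

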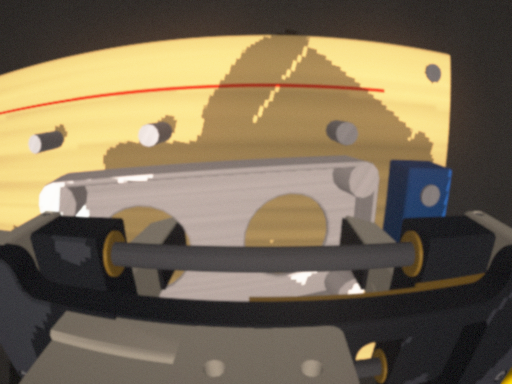

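View pics/c6.png

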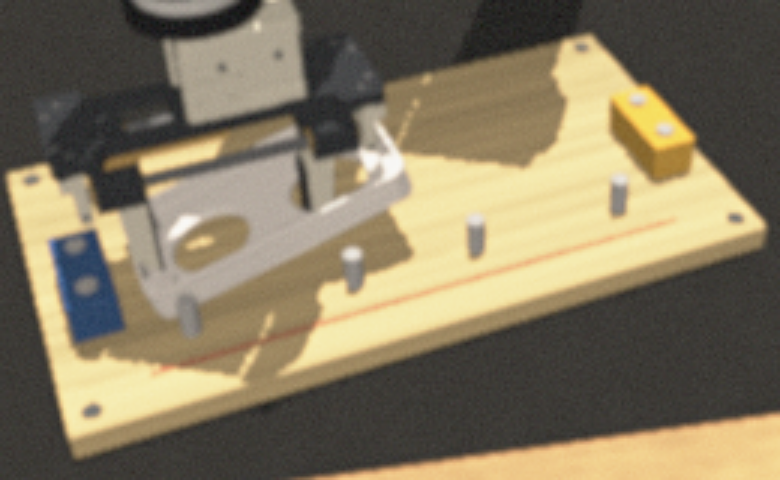

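The rib's +y end looks raised, and the scene view shows it tilted with the right end at (395,170). I'll check from the side before moving on.

```bash
python3 - <<'E'
from h import *
s=sensors.observe();print(np.round(s["contact_force"],2),np.round(s["torque"],3),np.round(s["tool_pos"],4),np.round(s["tool_rot"],4))
c=read_camera("side");cv2.imwrite("pics/s6.png",cv2.resize(c["frame"][190:310,220:380,::-1],None,fx=5,fy=5,interpolation=cv2.INTER_CUBIC))
E
```

```text
[-1.84  4.8   5.84] [0.409 0.189 0.003] [ 0.6118 -0.1543  0.0535] [-1.5689  0.0039 -2.8993]
```

View pics/s6.png

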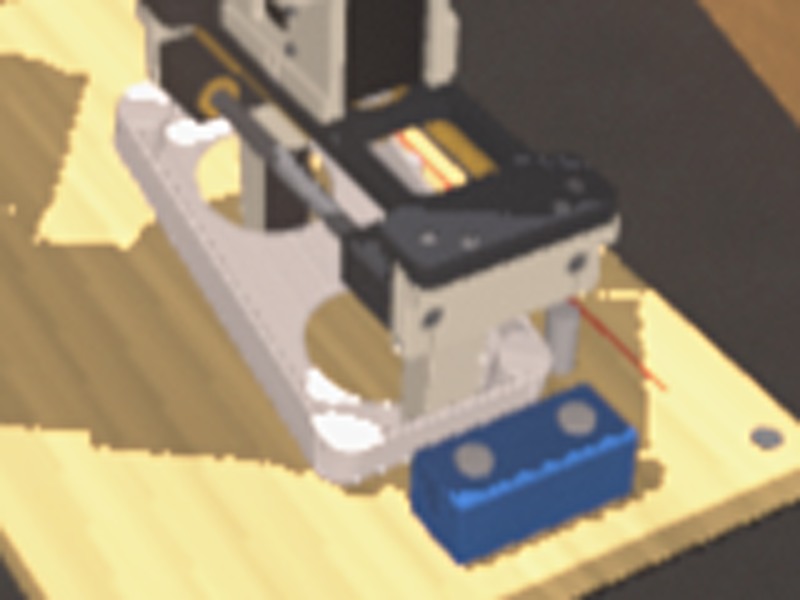

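The +y end is lifted: the web rides up around the left finger, which stands over the hole at about (265,200). The upward force on the tool (5.8 N) suggests the leading fingertip bears on the web. I'll back the finger off, raise it a little and let the rib drop flat.

Emit:
send_rows --motion '[[[0, -0.001, -0.002, 0], [0, -0.002, -0.004, 0], [0, -0.003, -0.006, 0], [0, -0.005, -0.008, 0], [0, -0.005, -0.008, 0]]]'

```text
time: 7.0
tool_pos: [0.6099, -0.1463, 0.0586]
tool_rot: [-1.569, 0.004, -2.899]
contact_force: [-0.5, 0.6, -1.1]
opening: 0.0916
```

```bash
python3 go.py .016 -.1 .053;python3 - <<'E'
from h import *
c=read_camera("wrist");cv2.imwrite("pics/w7.png",c["frame"][:,:,::-1]);
c=read_camera("side");cv2.imwrite("pics/s7.png",cv2.resize(c["frame"][190:310,220:380,::-1],None,fx=5,fy=5,interpolation=cv2.INTER_CUBIC))
E
```

```text
t 7.0 shift [0.0004 0.0057 0.0131] twist -0.08 tcp jig [ 0.0164 -0.0869] F [-0.5   0.59 -1.14]
```

View pics/w7.png

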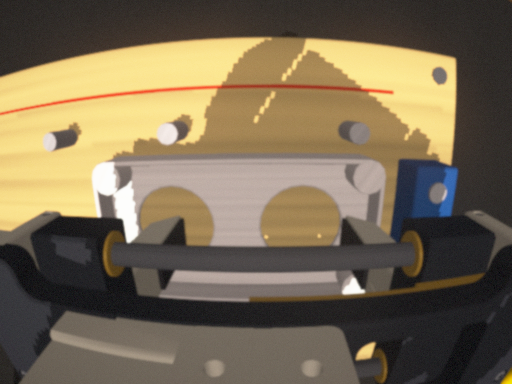

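View pics/s7.png

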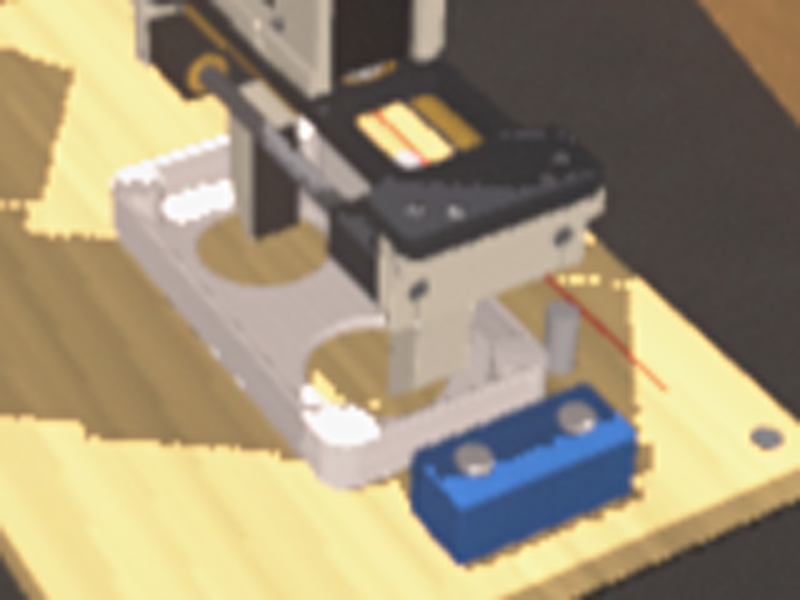

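It's flat again. Next I'll measure the rib in this view.

```bash
python3 - <<'E'
from h import *
from go import O,RJ
c=read_camera("wrist")
J=lambda w:((w-O)@RJ).round(4).tolist()
print("holes",J(fray(c,[(175,220),(300,221)],.022)))
print("bosses",J(fray(c,[(106,178),(368,177)],.040)))
print("top outer flange edge",J(fray(c,[(130,160),(250,158),(360,158)],.040)))
print("right outer edge, stop inner top edge",J(fray(c,[(385,190)],.040)),J(fray(c,[(398,165)],.046)),J(fray(c,[(394,232)],.018)))
print("dowels",J(fray(c,[(165,133),(356,132),(50,142)],.043)))
E
```

```text
holes [[0.0209, -0.0318], [0.0206, -0.1098]]
bosses [[0.0525, 0.0034], [0.0525, -0.1443]]
top outer flange edge [[0.0625, -0.0136], [0.0624, -0.0803], [0.0629, -0.1389]]
right outer edge, stop inner top edge [[0.0451, -0.1555]] [[0.0606, -0.1592]] [[0.0094, -0.1764]]
dowels [[0.0766, -0.0365], [0.077, -0.1349], [0.0761, 0.0413]]
```

Centre is now at jig (0.019, -0.071), 5 mm off the dowels and 19 mm off the stop. I'll come out of the pan and push low from outside instead. That clears the web, and the contact sits near board level so it won't tip. The dowel side goes first, with the open fingers behind the -x flange.

Emit:
send_rows --motion '[[[0, -0.015, 0, 0], [0, -0.032, 0, 0], [0.035, -0.035, -0.008, 0], [0.07, -0.032, -0.016, 0], [0.07, -0.02, -0.016, 0], [0.07, 0, -0.016, 0], [0.07, 0.0116, -0.016, 0], [0.07, 0.0116, -0.016, 0]]]'

```text
time: 7.95
tool_pos: [0.5379, -0.1476, 0.0453]
tool_rot: [-1.57, 0.002, -2.899]
contact_force: [-0.0, 0.8, 0.2]
opening: 0.0918
```

```bash
python3 go.py -.0305 -.071 .047;python3 - <<'E'
from h import *
c=read_camera("wrist");cv2.imwrite("pics/w8.png",c["frame"][:,:,::-1]);
c=read_camera("side");cv2.imwrite("pics/s8.png",cv2.resize(c["frame"][170:320,190:390,::-1],None,fx=4,fy=4,interpolation=cv2.INTER_CUBIC))
E
```

```text
t 7.95 shift [-0.0233 -0.0017  0.0003] twist -0.09 tcp jig [-0.0538 -0.0707] F [-0.01  0.77  0.25]
```

View pics/w8.png

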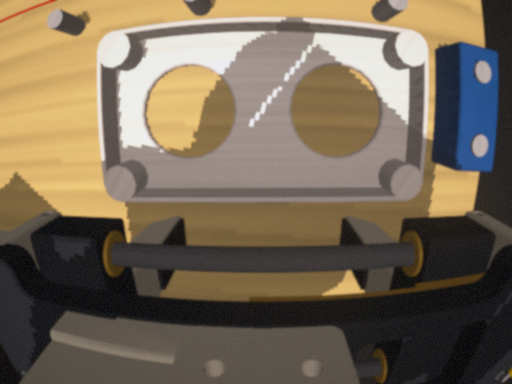

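View pics/s8.png

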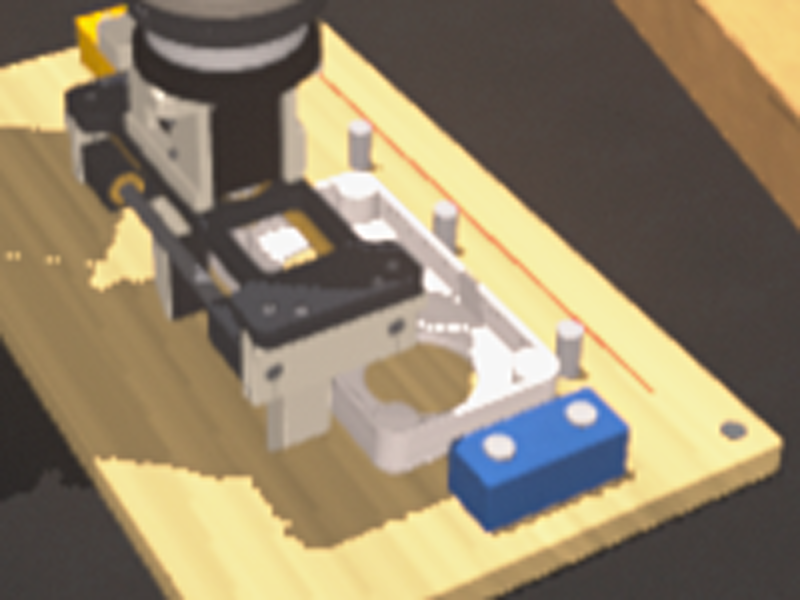

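Rib flat and square, with the fingers behind its -x flange. I'll push towards the dowels in small steps and watch the force.

Emit:
send_rows --motion '[[[-0.006, -0.001, 0, 0], [-0.012, -0.001, 0, 0], [-0.016, -0.001, 0, 0], [-0.018, -0.001, 0, 0], [-0.02, -0.001, 0, 0], [-0.021, -0.001, 0, 0], [-0.022, -0.001, 0, 0], [-0.022, -0.001, 0, 0]]]'

```text
time: 8.85
tool_pos: [0.5598, -0.1426, 0.0477]
tool_rot: [-1.569, 0.003, -2.899]
contact_force: [-3.5, -1.1, 2.1]
opening: 0.0922
```

```bash
python3 go.py -.0305 -.071 .046;python3 - <<'E'
from h import *
c=read_camera("wrist");cv2.imwrite("pics/w9.png",c["frame"][:,:,::-1]);
E
```

```text
t 8.85 shift [-0.0008  0.0017 -0.0002] twist -0.08 tcp jig [-0.0313 -0.0712] F [-3.47 -1.05  2.13]
```

View pics/w9.png

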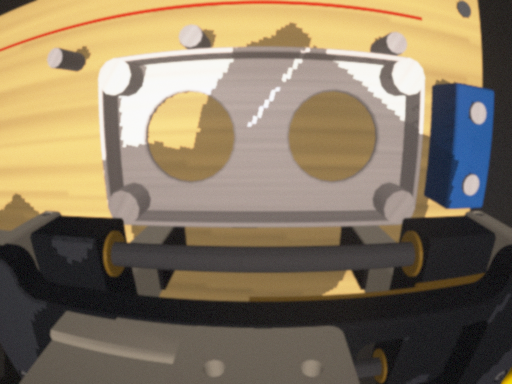

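Emit:
send_rows --motion '[[[-0.001, 0.001, 0, 0], [-0.002, 0.001, 0, 0], [-0.002, 0.001, 0, 0]]]'

```text
time: 9.2
tool_pos: [0.5599, -0.1425, 0.0467]
tool_rot: [-1.57, -0.0, -2.899]
contact_force: [-10.2, -3.2, 7.1]
opening: 0.0919
```

```bash
python3 go.py -.0305 -.071 .046;python3 - <<'E'
from h import *
c=read_camera("wrist");cv2.imwrite("pics/w10.png",cv2.resize(c["frame"][20:260,70:430,::-1],None,fx=2.2,fy=2.2,interpolation=cv2.INTER_CUBIC));
E
```

```text
t 9.2 shift [-0.0007  0.0007 -0.0001] twist -0.07 tcp jig [-0.0312 -0.0711] F [-10.21  -3.19   7.12]
```

View pics/w10.png

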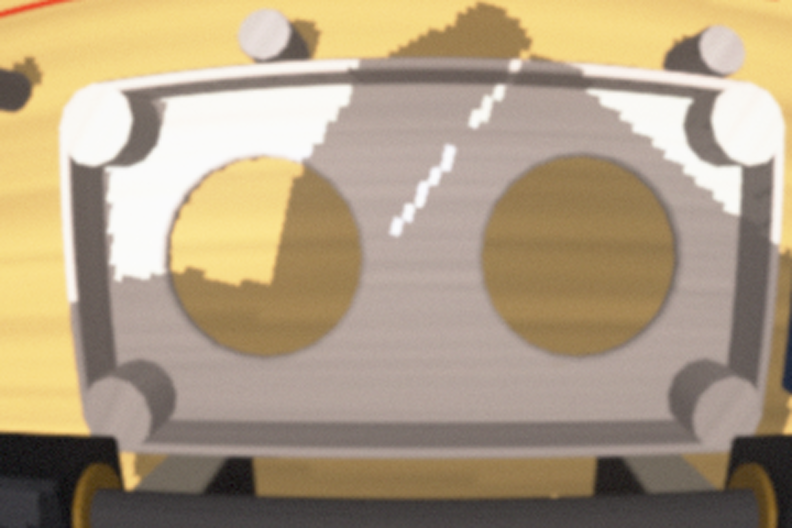

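There's no motion at 10 N, so the rib is seated on the dowels. TCP x of -31.2 mm compares with a predicted -30.5 mm. I'll retract, close the fingers and go to the rib's +y end.

Emit:
send_rows --motion '[[[0.005, 0, 0, 0], [0.015, 0, 0, 0], [0.015, -0.025, 0, 0], [0.015, -0.05, 0, 0], [-0.01, -0.05, -0.04, 0], [-0.035, -0.05, -0.08, 0], [-0.055, -0.05, -0.12, 0], [-0.055, -0.05, -0.12, 0]]]'

```text
time: 10.05
tool_pos: [0.5849, -0.0078, 0.0966]
tool_rot: [-1.571, 0.001, -2.894]
contact_force: [-1.3, -0.9, -0.3]
opening: 0.0916
```

Emit:
send_rows --motion '[[[0, 0, 0, 0], [0, 0, 0, 0], [0, 0, 0, 0], [0, 0, 0, 0], [0, 0, 0, 0], [0, 0, 0, 0], [0, 0, 0, 0], [0, 0, 0, 0]]]' --gripper 0 --grip_force 30

```text
time: 10.85
tool_pos: [0.5849, -0.0079, 0.0965]
tool_rot: [-1.571, 0.001, -2.894]
contact_force: [-1.1, -0.1, -0.3]
opening: 0.0322
```

```bash
python3 go.py .024 .048 .0465;python3 - <<'E'
from h import *
from go import O,RJ
c=read_camera("wrist");cv2.imwrite("pics/w11.png",c["frame"][:,:,::-1]);
c=read_camera("side");cv2.imwrite("pics/s11.png",cv2.resize(c["frame"][130:330,150:400,::-1],None,fx=3,fy=3))
E
```

```text
t 10.85 shift [0.0017 0.05   0.0055] twist 0.21 tcp jig [0.0256 0.0535] F [-1.11 -0.08 -0.27]
```

View pics/w11.png

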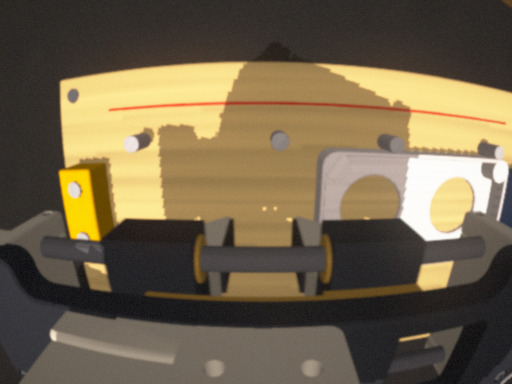

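View pics/s11.png

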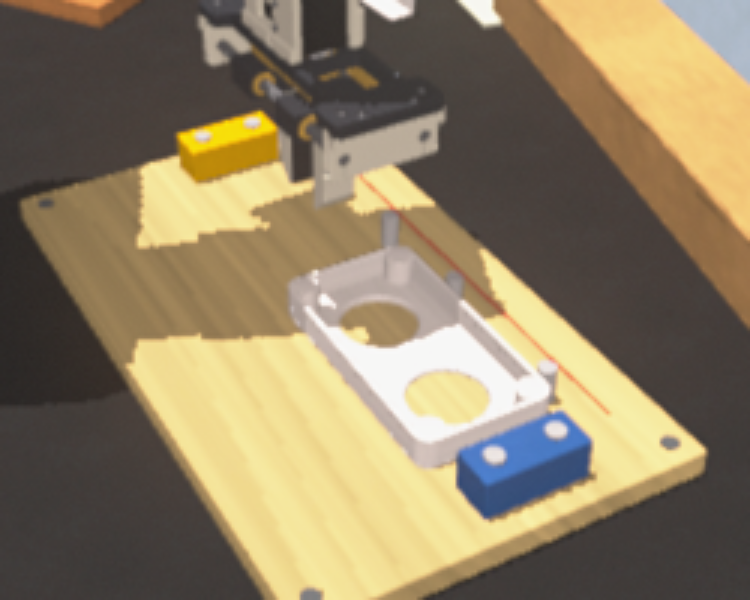

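Emit:
send_rows --motion '[[[0.002, 0.01, 0.003, 0.2], [0.002, 0.02, 0.003, 0.2], [0.002, 0.03, 0.003, 0.2], [0.002, 0.04, 0.003, 0.2], [0.002, 0.047, 0.003, 0.2], [0.002, 0.05, 0.003, 0.2], [0.002, 0.05, 0.003, 0.2]]]'

```text
time: 11.65
tool_pos: [0.5836, -0.0111, 0.046]
tool_rot: [-1.571, 0.0, -2.897]
contact_force: [0.0, -0.2, 0.4]
opening: 0.0002
```

```bash
python3 go.py .024 .014 .0465;python3 - <<'E'
from h import *
c=read_camera("wrist");cv2.imwrite("pics/w12.png",c["frame"][:,:,::-1]);
c=read_camera("side");cv2.imwrite("pics/s12.png",cv2.resize(c["frame"][130:330,150:400,::-1],None,fx=3,fy=3))
E
```

```text
t 11.65 shift [-0.0005 -0.0006  0.0367] twist 0.03 tcp jig [0.0235 0.0507] F [ 0.05 -0.17  0.36]
```

View pics/w12.png

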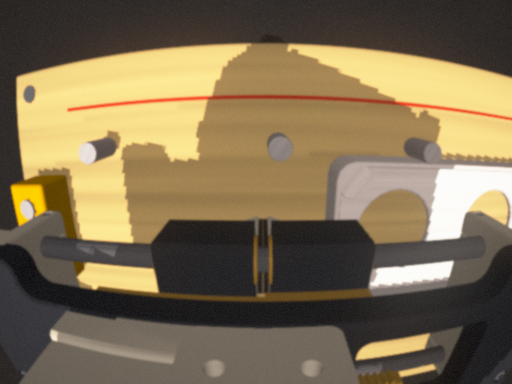

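View pics/s12.png

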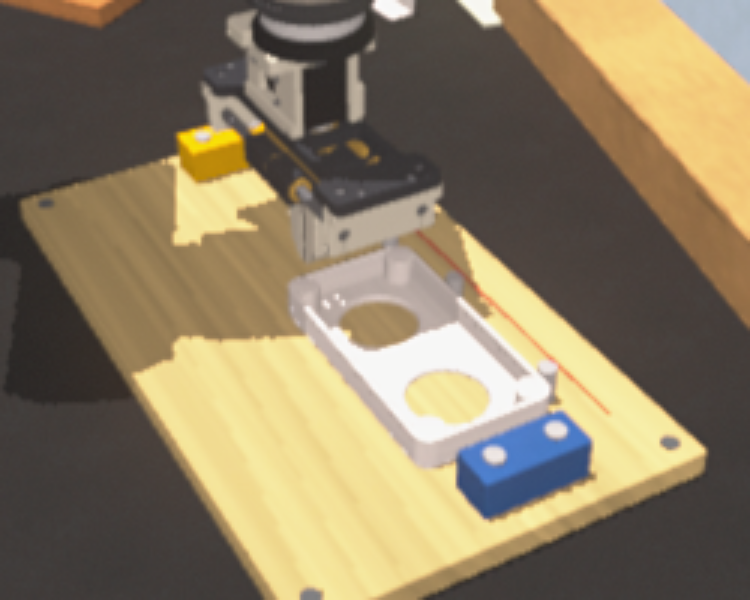

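Fingers shut on the board beyond the rib's +y end. I'll push towards blue.

Emit:
send_rows --motion '[[[0, 0, 0.006, 0], [0, 0, 0.012, 0], [0, 0, 0.016, 0], [0, 0, 0.019, 0], [0, 0, 0.022, 0], [0, 0, 0.025, 0], [0, 0, 0.028, 0], [0, 0, 0.028, 0]]]'

```text
time: 12.55
tool_pos: [0.5909, -0.0387, 0.0468]
tool_rot: [-1.571, 0.002, -2.897]
contact_force: [-0.2, 1.8, 1.6]
opening: 0.0006
```

```bash
python3 go.py .024 .014 .0465;python3 - <<'E'
from h import *
c=read_camera("scene");cv2.imwrite("pics/c13.png",cv2.resize(c["frame"][120:280,80:340,::-1],None,fx=3,fy=3))
c=read_camera("side");cv2.imwrite("pics/s13.png",cv2.resize(c["frame"][170:320,190:390,::-1],None,fx=4,fy=4,interpolation=cv2.INTER_CUBIC))
E
```

```text
t 12.55 shift [-0.      0.0003  0.0082] twist 0.02 tcp jig [0.024  0.0222] F [-0.16  1.77  1.59]
```

View pics/c13.png

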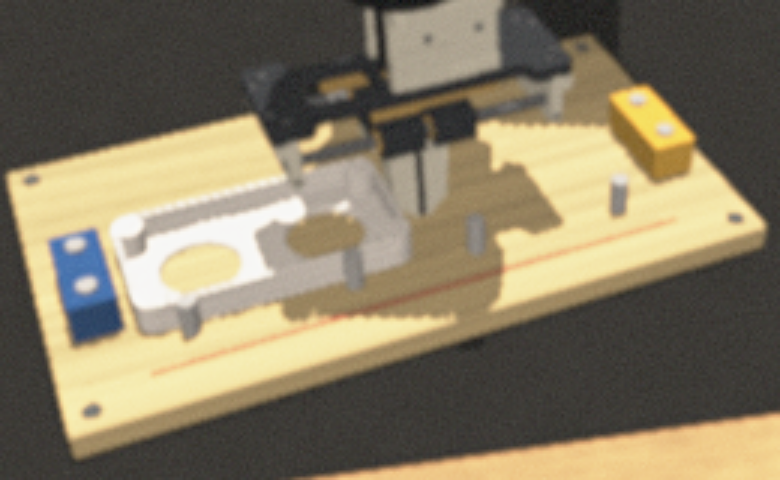

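View pics/s13.png

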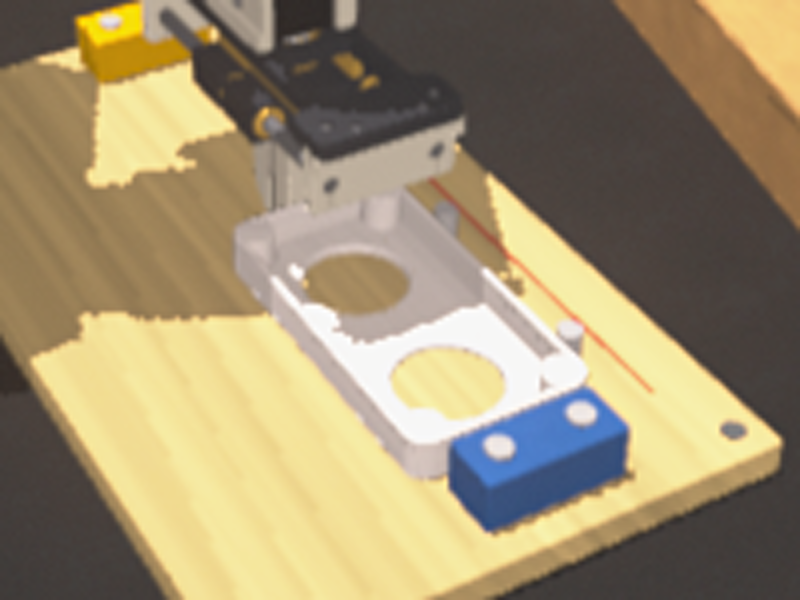

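Moving flat, with about 8 mm left to the stop.

Emit:
send_rows --motion '[[[0, 0, 0.002, 0], [0, 0, 0.004, 0], [0, 0, 0.005, 0], [0, 0, 0.006, 0], [0, 0, 0.007, 0], [0, 0, 0.008, 0], [0, 0, 0.008, 0]]]'

```text
time: 13.35
tool_pos: [0.5926, -0.0458, 0.0466]
tool_rot: [-1.572, 0.002, -2.897]
contact_force: [-1.3, 5.4, 2.2]
opening: 0.0004
```

```bash
python3 go.py .024 .014 .0465;python3 - <<'E'
from h import *
c=read_camera("scene");cv2.imwrite("pics/c14.png",cv2.resize(c["frame"][120:280,80:340,::-1],None,fx=3,fy=3))
E
```

```text
t 13.35 shift [-0.0001  0.0001  0.0008] twist 0.02 tcp jig [0.0239 0.0148] F [-1.26  5.37  2.19]
```

View pics/c14.png

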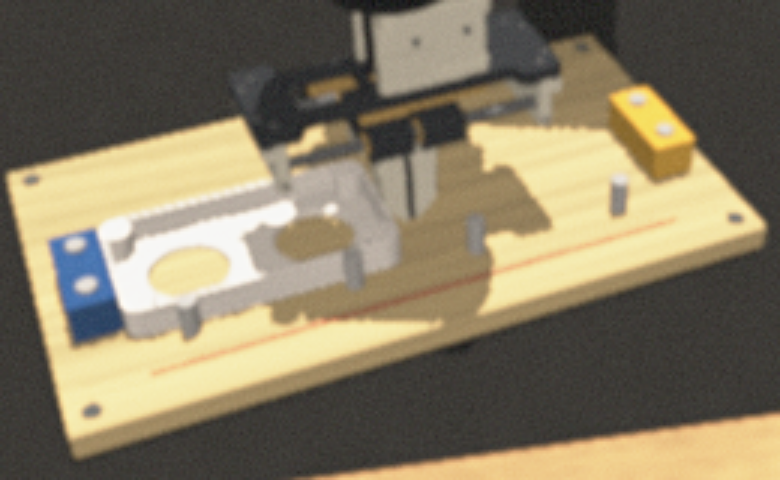

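Nearly touching. I'll push 2 mm more to confirm it's on the stop.

Emit:
send_rows --motion '[[[0, 0, 0.001, 0], [0, 0, 0.002, 0], [0, 0, 0.002, 0]]]'

```text
time: 13.7
tool_pos: [0.5926, -0.046, 0.0467]
tool_rot: [-1.574, 0.001, -2.897]
contact_force: [-1.1, 10.4, 4.6]
opening: 0.0004
```

```bash
python3 go.py .024 .014 .0465
```

```text
t 13.7 shift [-0.0001  0.0002  0.0007] twist 0.03 tcp jig [0.0239 0.0147] F [-1.14 10.38  4.64]
```

On the stop: no motion at 10 N, and TCP y is 14.7 mm against a predicted 14. Now I'll reseat the dowel side, pushing midway between its two dowels.

Emit:
send_rows --motion '[[[0, 0, -0.006, 0], [0, 0, -0.015, 0], [0, -0.025, -0.015, 0], [0, -0.05, -0.01, 0], [0.025, -0.05, 0.025, 0], [0.05, -0.05, 0.065, 0], [0.075, -0.05, 0.105, 0], [0.075, -0.05, 0.105, 0]]]'

```text
time: 14.5
tool_pos: [0.5438, -0.1712, 0.0963]
tool_rot: [-1.572, 0.001, -2.902]
contact_force: [0.7, 1.1, 0.1]
opening: 0.0004
```

```bash
python3 go.py -.05 -.09 .0465
```

```text
t 14.5 shift [-0.0037  0.0498 -0.005 ] twist -0.28 tcp jig [-0.0537 -0.095 ] F [0.73 1.06 0.09]
```

Emit:
send_rows --motion '[[[0, 0.02, -0.005, -0.2], [0, 0.04, -0.005, -0.2], [0, 0.05, -0.005, -0.2], [-0.007, 0.05, -0.005, -0.2], [-0.014, 0.05, -0.005, -0.2], [-0.019, 0.05, -0.005, -0.2], [-0.021, 0.05, -0.005, -0.2], [-0.022, 0.05, -0.005, -0.2]]]'

```text
time: 15.3
tool_pos: [0.5644, -0.161, 0.0469]
tool_rot: [-1.571, 0.001, -2.898]
contact_force: [-2.4, -0.7, 0.9]
opening: 0.0007
```

```bash
python3 go.py -.0305 -.09 .0465
```

```text
t 15.3 shift [-0.0008  0.0004 -0.0001] twist -0.05 tcp jig [-0.0313 -0.0901] F [-2.4  -0.75  0.94]
```

Emit:
send_rows --motion '[[[-0.001, 0, 0, 0], [-0.002, 0, 0, 0], [-0.002, 0, 0, 0]]]'

```text
time: 15.6
tool_pos: [0.5645, -0.1609, 0.0468]
tool_rot: [-1.572, -0.003, -2.898]
contact_force: [-6.6, -2.8, 3.8]
opening: 0.0001
```

```bash
python3 go.py -.0305 -.09 .0465
```

```text
t 15.6 shift [-0.0007  0.0003 -0.    ] twist -0.04 tcp jig [-0.0312 -0.09  ] F [-6.58 -2.79  3.77]
```

Seated at the same x as before. I'll back off, lift clear and inspect.

Emit:
send_rows --motion '[[[0.006, 0, 0, 0], [0.018, 0, 0, 0], [0.018, -0.03, 0, 0], [0.018, -0.07, 0, 0], [0.03, -0.11, 0, 0], [0.05, -0.14, 0, 0], [0.06, -0.16, 0, 0], [0.06, -0.16, 0, 0]]]'

```text
time: 16.4
tool_pos: [0.5072, -0.1764, 0.2103]
tool_rot: [-1.568, 0.002, -2.899]
contact_force: [0.3, 0.0, -0.3]
opening: 0.0003
```

```bash
python3 - <<'E'
from h import *
from go import O,RJ
for n,a in(("scene",(110,210,80,270)),("side",(180,320,210,390))):
    c=read_camera(n);cv2.imwrite(f"pics/{n}_f.png",cv2.resize(c["frame"][a[0]:a[0]+150,a[2]:a[2]+190,::-1],None,fx=4,fy=4,interpolation=cv2.INTER_CUBIC))
c=read_camera("wrist");cv2.imwrite("pics/wf.png",c["frame"][:,:,::-1])
E
```

```text
(no output)
```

View pics/scene_f.png

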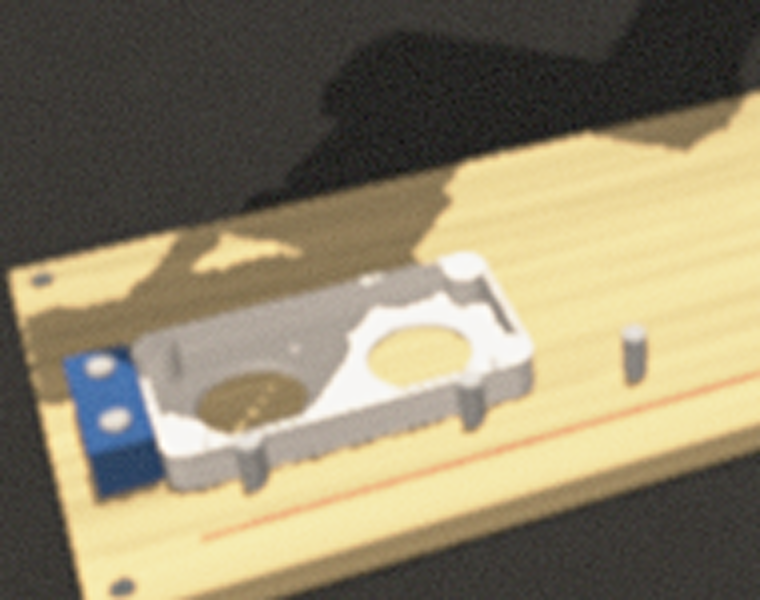

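View pics/side_f.png

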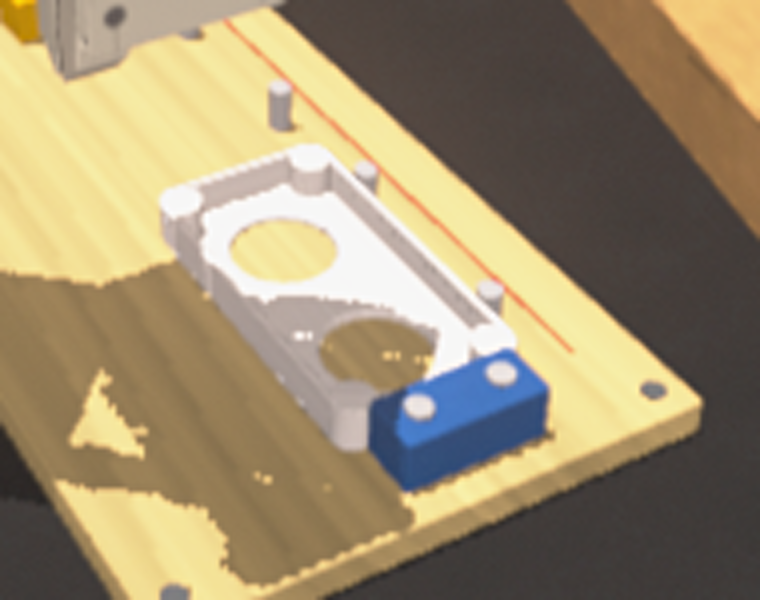

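View pics/wf.png

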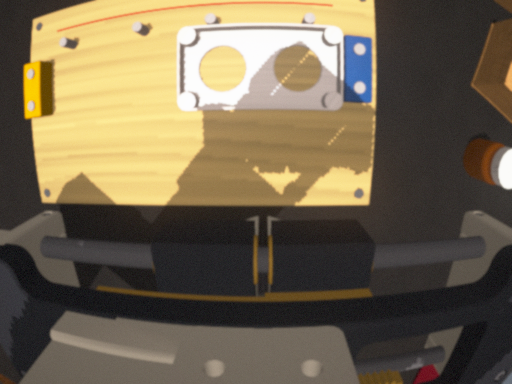

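```bash
python3 - <<'E'
from h import *
from go import O,RJ
J=lambda w:((w-O)@RJ)
c=read_camera("scene")
h=J(ray(c,(np.array([(251,402),(419,356)])+.5)/4-.5+[80,110],.021));d=J(ray(c,(np.array([(253,440),(473,382),(634,333)])+.5)/4-.5+[80,110],.043))
print("scene holes",h.round(4).tolist(),"mid",h.mean(0).round(4),"dowels",d.round(4).tolist())
print("rib minus dowel-midpoint (want -51, 0):",(h.mean(0)-d[:2].mean(0)).round(4),"skew",np.arctan2(*(h[1]-h[0])).round(4),np.arctan2(*(d[1]-d[0])).round(4))
c=read_camera("wrist");f=c["frame"]
cv2.imwrite("pics/wz.png",cv2.resize(f[5:125,160:390,::-1],None,fx=3.4,fy=3.4,interpolation=cv2.INTER_CUBIC))
E
```

```text
scene holes [[0.0244, -0.1284], [0.0243, -0.0481]] mid [ 0.0244 -0.0882] dowels [[0.076, -0.1357], [0.0783, -0.0371], [0.0757, 0.042]]
rib minus dowel-midpoint (want -51, 0): [-0.0528 -0.0019] skew -0.0018 0.0235
```

View pics/wz.png

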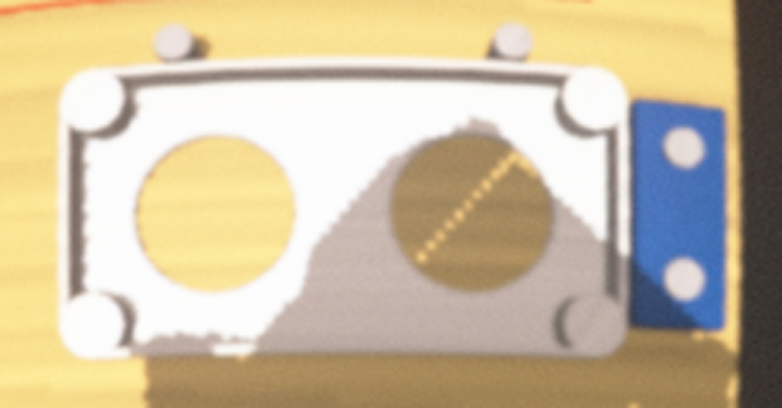

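The rib sits square against both dowels and the stop within about 1 pixel. I'll do one last endwise touch, since the dowel push could have crept it off the stop.

```bash
python3 go.py .024 .045 .10
```

```text
t 16.65 shift [-0.1152  0.1055 -0.1346] twist -0.03 tcp jig [-0.0908 -0.0899] F [ 0.26  0.4  -0.89]
```

Emit:
send_rows --motion '[[[-0.029, 0.01, -0.034, 0], [-0.058, 0.03, -0.068, 0], [-0.087, 0.06, -0.1, 0], [-0.115, 0.09, -0.135, 0], [-0.115, 0.106, -0.135, 0], [-0.115, 0.13, -0.135, 0], [-0.115, 0.158, -0.135, 0], [-0.115, 0.158, -0.135, 0]]]'

```text
time: 17.45
tool_pos: [0.5847, -0.0154, 0.0448]
tool_rot: [-1.575, -0.006, -2.897]
contact_force: [0.2, -0.2, -0.3]
opening: 0.0007
```

```bash
python3 go.py .024 .0147 .0467
```

```text
t 17.45 shift [-0.0004 -0.0021  0.0315] twist 0.01 tcp jig [0.0236 0.0462] F [ 0.19 -0.17 -0.29]
```

Emit:
send_rows --motion '[[[0, -0.002, 0.01, 0], [0, -0.002, 0.02, 0], [0, -0.002, 0.026, 0], [0, -0.002, 0.029, 0], [0, -0.002, 0.031, 0], [0, -0.002, 0.032, 0], [0, -0.002, 0.033, 0], [0, -0.002, 0.033, 0]]]'

```text
time: 18.25
tool_pos: [0.5922, -0.046, 0.0467]
tool_rot: [-1.577, -0.007, -2.897]
contact_force: [-1.5, 6.5, 2.3]
opening: 0.0001
```

```bash
python3 go.py .024 .0147 .0467
```

```text
t 18.25 shift [-0.0005  0.      0.    ] twist 0.03 tcp jig [0.0235 0.0147] F [-1.53  6.5   2.26]
```

It stopped at the same place (TCP y 14.7 mm, 6.5 N), so the rib is on the stop. I'll back off, lift and take a last look.

Emit:
send_rows --motion '[[[0, 0, -0.006, 0], [0, 0, -0.018, 0], [0, -0.03, -0.018, 0], [0, -0.07, -0.018, 0], [0.03, -0.11, -0.018, 0], [0.06, -0.14, -0.018, 0], [0.09, -0.16, -0.018, 0], [0.09, -0.16, -0.018, 0]]]'

```text
time: 19.05
tool_pos: [0.5003, -0.0511, 0.2106]
tool_rot: [-1.574, -0.004, -2.897]
contact_force: [-0.1, 1.3, 0.1]
opening: 0.0007
```

```bash
python3 - <<'E'
from h import *
c=read_camera("scene");cv2.imwrite("pics/cf2.png",cv2.resize(c["frame"][110:260,80:270,::-1],None,fx=4,fy=4,interpolation=cv2.INTER_CUBIC))
E
```

```text
(no output)
```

View pics/cf2.png

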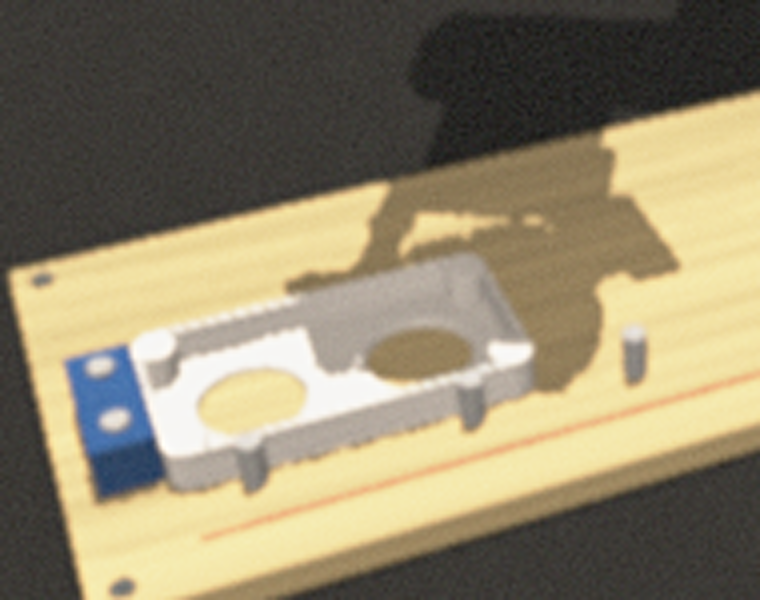

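The rib is flat, along the dowels at (250,465) and (472,400), with its end on the blue stop at (150,440). The arm is clear, so I'm handing in.

```bash
python3 -c "
from cell import hand_in
print(hand_in())"
```

```text
the job is handed in; nothing more can be done
None
```

The rib is located on the jig: one long side rests along the two dowels nearest the blue stop, and one short end is against that stop. However, it did not stay flat throughout.

**Lapse in flatness:** while I pushed endwise from inside the pan, the rib's far end lifted briefly, at about 6 s. I backed off and it dropped flat. All later pushes were low, from outside the rib, and the views I took of them show it flat. The "flat throughout" condition was therefore broken for a moment, and the judge may count it.

**What I did:** I squared the rib with the open fingers, pushed it onto the dowels and slid it to the blue stop. I then seated each side again with closed fingers, backed off and lifted clear. The job took about 19 s, and the largest force I read was about 13 N.

**Last checks:**
- **Seating:** the rib did not move under about 7–10 N on the dowel side or 6.5–10 N on the stop. Repeat touches stopped within 0.1 mm of the first, and both stops were within 1 mm of the positions I had worked out.
- **Position:** before the last touch on the stop, the scene camera put the rib's centre at jig (24.4, -88) mm, against a target of (24, -90) mm. That difference is within the camera's calibration error.
- **Squareness:** skew came out at about 0.002 rad to the jig axes. The direction between the two dowels, picked from the same image, disagreed by about 0.02 rad, which I put down to pixel error over that short distance.

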